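# Hold down the shift-lock release of a gear selector

### The job

The automatic gear selector on the cart is locked in Park. Lift the small cover cap off its shift-lock release hole and put it in the round parts tray, then take the slim screwdriver from the rack, reach its blade down through the hole and press the release inside all the way down, gently, without ramming it. Finish while still gripping the screwdriver and holding the release fully down, so that the lever could be moved, and leave the other tools where they are.

Things in the scene. Friction and masses are not known exactly. Their poses are not given: they have to be found in the camera images.
- selector: automatic-gearbox selector taken out of a car, fixed to the cart: foot plate 250 x 150 mm, black housing, grey top plate (bezel) 212 x 124 mm, its flat upper face 85 mm above the cart top. Origin: centre of the underside; x to the car's front (long side), y left. The gear lever, immovable in Park, stands at x +70, y +6 mm; its knob is 42 mm wide and ends 200 mm above the cart top.
- hole (a point): centre of the release hole, in the plane of the bezel's upper face, at x -70, y -34 mm of the selector (the rear right corner). The hole is a rectangle 15 mm along the selector's x and 12 mm along its y, and goes straight down with the same section as a guide shaft to the release.
- cap: loose black cap on the hole, 12 g: flange 28 x 21 x 3 mm; on top a finger ridge 22 mm long (its x), 11 mm wide (its y), 10 mm high, to pinch across the width; below a plug 12.5 x 9.5 x 6 mm standing loosely in the hole (lift straight up). Origin: centre of the flange's underside, on the bezel at the start; the ridge ends 13 mm above it. Its x lies along the selector's x.
- release (a joint): travel of the shift-lock release, a white nylon plunger 13.5 x 10.5 mm filling the guide shaft: 0 at rest, where its flat top is 22 mm below the bezel's upper face; 0.008 m fully down against a stop (top 30 mm below the bezel). A spring pushes it back: 3 N at the start of the travel, 6.5 N fully down. It springs up when let go.
- tray: round steel parts tray, 150 mm across the rim, 28 mm high, open above, fixed. Origin: centre of its underside; its inner floor is about 4 mm above the cart top and about 90 mm across.
- rack: grey steel screwdriver rack, fixed: 220 x 66 mm, its drilled top 115 mm above the cart top. Three 16 mm holes in a row along its x axis, at -70, 0 and +70 mm; a tool hangs upright in each, its handle standing on the top, its shank below. Origin: centre of its underside.
- slim: slim screwdriver in any of the rack's holes, the thinnest handle: black, 22 mm diameter, 85 mm long (lowest 26 mm: a 24 mm collar, then a slight waist); steel shank 5 mm diameter with a 6 mm flat blade, 85 mm from handle to tip; 60 g. Origin: on the axis at the handle's lower face, which stands on the rack top; z up the handle, away from the blade.
- slim_tip (a point): tip of the slim screwdriver's blade, 85 mm below its origin.
- big: large screwdriver in the rack: black handle 34 mm (collar 37 mm) in diameter, 104 mm long, 12 mm shank; too thick for the hole. Origin as for the slim one. Leave it alone.
- nutdriver: nut driver in the rack: wooden handle 32 mm in diameter, 92 mm long, 13 mm tubular shank; too thick for the hole. Origin as for the slim one. Leave it alone.
- mallet: rubber mallet lying beyond the selector: head 105 mm long and 60 mm in diameter, along its x; wooden handle reaching 283 mm from the head's axis, along its -y. Origin: under the head's centre. Leave it alone.
- tape: tape measure at the far right of the work, 70 x 40 mm and 66 mm high. Origin: centre of its underside. Leave it alone.
There are look-alikes about, which are no part of the job. Leave any turquoise or yellow look-alike of the cap alone. There is more than one size of the tray; the one meant has the size given above.

How it is judged (in metres and radians):
On the way, in this order (a step that is already met when the one before it is completed fails the run):
1. the cap is lifted clear of the hole and lies in the tray, let go (horizontal distance between cap and tray below 0.065 m and height (world z) of cap below 0.03 m and contact force between the fingers and cap below 0.05 N and linear speed of cap below 0.03 m/s), for 0.2 s.
2. the slim screwdriver is lifted out of the rack (z of slim_tip in the frame of rack above 0.115 m and contact force between the fingers and slim above 1 N), for 0.1 s.
3. the release is pressed fully down through the hole with the slim screwdriver (value of joint release above 0.0065 m and contact force between slim and release above 2 N and contact force between the fingers and slim above 1 N), for 0.3 s.
At the end, for the whole second after the job is handed in: Through the last second the gripper holds the slim screwdriver, its blade is inside the release hole (tip at least 25 mm below the bezel's face) and pushes on the release (more than 2 N), which stays at least 6.5 of its 8 mm down, and the cap lies still in the parts tray (all of step 3 and horizontal distance between slim_tip and hole below 0.01 m and z of slim_tip in the frame of selector below 0.06 m and horizontal distance between cap and tray below 0.065 m and height (world z) of cap below 0.03 m and linear speed of cap below 0.03 m/s); the arm keeps its last pose, push and grip.
It fails at once if the release is rammed (more than 40 N) (contact force between slim and release above 40 N).
It fails at once if another tool is moved (more than 30 mm) (distance of any of big, nutdriver, mallet, tape from where it was at the start of the episode above 0.03 m).
It also fails if it takes over 64 s, if anything falls off the work surface, if the arm or the gripper's body presses on something with over 40 N, if the wrist force passes 120 N, or if a joint passes its speed limit or range.

### The arm

A 7-joint arm with a two-finger parallel gripper is mounted at the origin on the work surface. World frame = base frame: x ahead of the robot, y to its left, z up, the work surface at z = 0. Lengths are in m, angles in degrees, forces in N, time in s.
With the tool pointing down it reaches from about 0.425 to 0.875 m from the base axis. Payload 4.7 kg.
Tool frame: the origin (TCP) lies midway between the tips of the shut fingers; the grasp point (between the pads) lies 19 mm behind it (env.grip_point_offset is the distance from the TCP to the grasp point, in m); z points along the fingers, y is the line along which they close (so a half turn about z gives the same grasp; the last joint's range is limited). The gripper opens to 87 mm and grips with 3 to 60 N. Pads are 19 mm wide; open, the fingers measure 117 mm over their backs; the gripper's body (75 mm by 190 mm) begins 51 mm behind the grasp point.
Start: joints at [72.084, 18.392, -4.016, 83.108, 1.295, 78.541, -3.26], TCP at [0.209, -0.616, 0.223] pointing down, gripper open.
Joint ranges: [-163.93, 163.93], [-17.29, 119.83], [-79.2, 71.16], [3.27, 140.29], [-89.18, 269.18], [5.43, 117.66], [-154.24, 154.24]. Speed limits (degrees/s): [147.25, 147.25, 180, 180, 180, 180, 180].

### API

Orientations are given as [roll, pitch, yaw] about the fixed x, y, z axes, in that order (R = Rz(yaw) Ry(pitch) Rx(roll)).
In Python, from cell import env gives the robot as it stands.
- The arm moves only by the shell command python3 -m jog 'ROWS' [FORCE]. ROWS is JSON, a list of rows, each a list of 7 numbers: the shift along the tool's x, y, z in m, then the turn, a rotation vector about the tool's x, y, z in rad, then the finger opening in m, from 0 to 0.087. A call has 1 to 12 rows; each row shifts and turns the commanded pose from where the row before left it, along the tool's axes as they then stand; what a row does not reach is not made up. A row lasts 1/12 s, in which the tool goes at most 41.7 mm and 7.16 degrees, less where a joint would pass 70% of its speed; a pose out of reach is approached as far as the arm can. A call is refused whole if a number of a shift passes 0.0417 or a number of a turn 0.125, either way. A call with a gripper value outside its range is refused whole. The fingers move at their own pace and stop on an object; FORCE is the grip in N (left out, the last holds). Time passes only in rows, so rows that do not move let the fingers close. It gives the time, the measured TCP pose, the force, the opening and the grip force at its end, in the units of the state.
- env.get_obs(): the state, without advancing time (a new reading comes with each control period).
- env.read_camera(name): name is "scene" or "side" or "wrist"; returns the picture (420x560x3 uint8, blue, green, red); there is no depth.
- env.get_calibration(name): a dict with "fov_y" (degrees; the focal length in pixels is half the picture's height over the tangent of half this angle, whatever the lens; pixels are square), "cx", "cy" (the principal point, pixels), "pose" (4x4, takes a point from camera to world coordinates). Camera axes: x right, y up, looking along -z (the intrinsics and any distortion apply to the point x, -y, -z); pixel columns grow to the right and rows downward; lengths in m; the calibration is good to about 2 mm. A picture is of the moment at which its call begins: read the wrist's pose just before it. get_calibration takes no time and is no camera call; for the wrist camera it gives the pose at the moment of the call.
- env.sign_off(): hands the job in; it is judged then, once.
The state is a dict: "time_s": time; "qpos": joint angles; "joint_velocities": joint speeds; "effort": joint torques, N m; "tool_pos": TCP position; "tool_rot": TCP orientation; "force": force on the tool from outside, world axes, zero at the start; "wrist_torque": the same for the moment, N m; "grip_width": finger opening in m; "grasp_force": force on a finger pad.
Only numpy, scipy, OpenCV 4.12 (cv2) and the standard library are available. Lean on these libraries where they do the work, as an engineer would, in place of code of your own. Each camera call takes 0.05 s, during which the arm holds its last target. There are 200 camera calls.

## Working session

There is one attempt and no reset: what is moved stays moved. The work goes in short steps, Python scripts to look and compute and a shell command to move; the robot and the scene stay as the last step left them, time stands still between calls to the robot, and variables do not carry over. Pictures are saved under pics/ and viewed, at most 10 in all, crops included, and the job is handed in when it is done.

```bash
ls; mkdir -p pics; python3 - <<'E'
from cell import env
import cv2
o=env.get_obs();print(o['tool_pos'],o['tool_rot'],o['grip_width'],o['time_s'])
for n in("scene","side","wrist"):
    c=env.get_calibration(n);print(n,c)
    cv2.imwrite(f'pics/{n}0.png',env.read_camera(n))
E
```

```text
pics
[ 0.20840304 -0.61508392  0.22144521] [-1.79888582e+02  5.94956974e-03  1.87205331e+01] 0.08722009037727979 0.0
scene {'fov_y': 45.052397330536714, 'cx': 275.94467974435156, 'cy': 204.37970909034797, 'pose': array([[-0.63133749, -0.50526178,  0.58832262,  1.33612137],
       [ 0.77517796, -0.38901875,  0.49775852,  0.63151959],
       [-0.02262982,  0.77030835,  0.63726991,  0.93297547],
       [ 0.        ,  0.        ,  0.        ,  1.        ]])}
side {'fov_y': 51.64383243498779, 'cx': 272.2169670270546, 'cy': 209.98940017130488, 'pose': array([[ 0.88091404,  0.30142622, -0.36487352,  0.23104142],
       [-0.47300688,  0.58673792, -0.65726942, -0.58248921],
       [ 0.01596689,  0.75158555,  0.65944235,  0.68376105],
       [ 0.        ,  0.        ,  0.        ,  1.        ]])}
wrist {'fov_y': 61.056389844567164, 'cx': 274.15716112468385, 'cy': 211.3681145428574, 'pose': array([[ 0.32007067,  0.90873803,  0.26786182,  0.28146223],
       [-0.9473894 ,  0.30785866,  0.0876149 , -0.59154277],
       [-0.00284459, -0.28181241,  0.95946531,  0.38508732],
       [ 0.        ,  0.        ,  0.        ,  1.        ]])}
```

View pics/scene0.png

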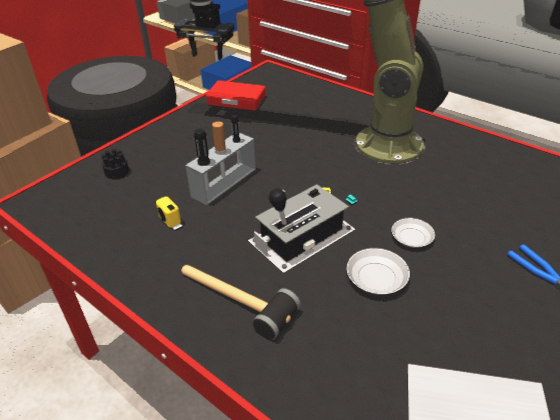

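View pics/side0.png

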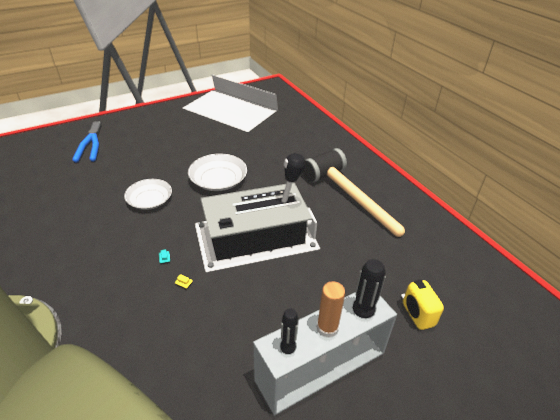

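```bash
python3 - <<'E'
import cv2,numpy as np
s=cv2.imread('pics/scene0.png');d=cv2.imread('pics/side0.png')
r=lambda i,x,y,w,h:cv2.resize(i[y:y+h,x:x+w],(400,300),interpolation=cv2.INTER_CUBIC)
m=np.vstack([np.hstack([r(s,240,165,120,90),r(d,190,180,133,100)]),np.hstack([r(s,180,105,100,75),r(d,240,250,160,120)])])
cv2.imwrite('pics/m1.png',m)
E
```

```text
(no output)
```

View pics/m1.png

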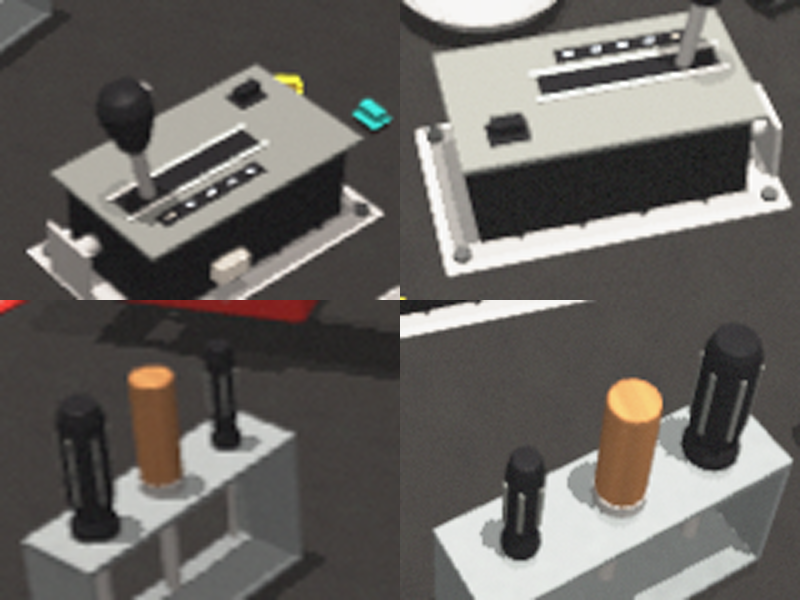

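```bash
cat > h.py <<'E'
import numpy as np
def ray(c,u,v):
    f=210/np.tan(np.radians(c['fov_y']/2));P=np.array(c['pose'])
    d=P[:3,:3]@np.array([(u-c['cx'])/f,-(v-c['cy'])/f,-1]);return P[:3,3],d/np.linalg.norm(d)
def tri(obs):
    A=np.zeros((3,3));b=np.zeros(3)
    for c,u,v in obs:
        o,d=ray(c,u,v);M=np.eye(3)-np.outer(d,d);A+=M;b+=M@o
    x=np.linalg.solve(A,b)
    return x,[float(np.linalg.norm(np.cross(x-ray(*q)[0],ray(*q)[1]))) for q in obs]
def onz(c,u,v,z):
    o,d=ray(c,u,v);return o+d*(z-o[2])/d[2]
def proj(c,p):
    f=210/np.tan(np.radians(c['fov_y']/2));q=np.linalg.inv(np.array(c['pose']))@np.append(p,1)
    return c['cx']-f*q[0]/q[2],c['cy']+f*q[1]/q[2]
E
python3 - <<'E'
from cell import env
from h import *
np.set_printoptions(precision=4,suppress=True)
S=env.get_calibration('scene');D=env.get_calibration('side')
pts=dict(rr=(317.1,184.8,210.6,236),rl=(348,207,201,198.3),fl=(286.5,242.4,295.7,183.3),fr=(255.9,216.9,311.7,219.3),cap=(314.1,191.4,225.6,220.7),
slimtop=(234.8,116.3,290,310.8),slimbase=(236.5,141,288.4,351.2),bigbase=(203.75,163.75,364.4,314.8),nutbase=(220,152.5,328,333.2),tray=(378,270,217.5,172),small=(413,232,148.5,193))
R={}
for k,p in pts.items():
    x,e=tri([(S,p[0],p[1]),(D,p[2],p[3])]);R[k]=x;print(k,x,np.round(e,4))
print('rim',onz(S,347,270,.028),onz(S,409.5,272,.028))
c=(R['rr']+R['rl']+R['fl']+R['fr'])/4
x=(R['fr']-R['rr']+R['fl']-R['rl']);yaw=np.arctan2(x[1],x[0]);print('sel',c,np.degrees(yaw))
print('hole',c[:2]+np.array([[np.cos(yaw),-np.sin(yaw)],[np.sin(yaw),np.cos(yaw)]])@[-.07,-.034])
E
```

```text
rr [0.4186 0.0041 0.0835] [0.0013 0.0013]
rl [0.4448 0.1223 0.0819] [0.0007 0.0007]
fl [0.6513 0.0764 0.0829] [0.0044 0.0044]
fr [ 0.6218 -0.0436  0.0814] [0.0017 0.0017]
cap [0.4583 0.0216 0.0934] [0.0018 0.0018]
slimtop [ 0.4225 -0.2895  0.1988] [0.0016 0.0016]
slimbase [ 0.4193 -0.2959  0.1105] [0.0027 0.0027]
bigbase [ 0.5594 -0.2945  0.1062] [0.0027 0.0027]
nutbase [ 0.4897 -0.2963  0.1067] [0.0019 0.0019]
tray [0.5408 0.2731 0.0225] [0.0025 0.0025]
small [0.3617 0.2749 0.018 ] [0.0019 0.0019]
rim [0.5886 0.2176 0.028 ] [0.5024 0.3388 0.028 ]
sel [0.5341 0.0398 0.0824] -12.860204764410588
hole [0.4583 0.0222]
```

```bash
python3 -m jog '[[0,0,-0.02,0,0,0.11,0.087],[0.01,0,-0.02,0,0,0.11,0.087],[0.02,-0.02,-0.02,0,0,0.11,0.087],[0.025,-0.03,-0.02,0,0,0.11,0.087],[0.025,-0.033,-0.02,0,0,0.11,0.087],[0.02,-0.035,0,0,0,0,0.087],[0.02,-0.035,0,0,0,0,0.087],[0,-0.04,0,0,0,0,0.087],[0,-0.04,0,0,0,0,0.087],[0,-0.04,0,0,0,0,0.087],[0,-0.04,0,0,0,0,0.087],[0,-0.04,0,0,0,0,0.087]]'
python3 -m jog '[[0,-0.04,0,0,0,0,0.087],[0,-0.04,0,0,0,0,0.087],[0,-0.04,0,0,0,0,0.087],[0,-0.04,0,0,0,0,0.087],[0,-0.04,0,0,0,0,0.087],[0,-0.03,0,0,0,0,0.087],[0,0,0,0,0,0,0.087],[0,0,0,0,0,0,0.087],[0,0,0,0,0,0,0.087]]'
```

```text
time_s: 1.15
tool_pos: [0.3846, -0.2793, 0.3194]
tool_rot: [180.0, 0.0, -12.8]
force: [1.0, -0.1, 0.3]
grip_width: 0.087
grasp_force: 0.0
time_s: 1.9
tool_pos: [0.4353, -0.0579, 0.3194]
tool_rot: [180.0, 0.0, -12.8]
force: [0.4, -0.3, 0.4]
grip_width: 0.0874
grasp_force: 0.0
```

```bash
python3 -m jog '[[0.005,-0.03,0.03,0,0,0,0.06],[0,-0.03,0.03,0,0,0,0.06],[0,-0.023,0.03,0,0,0,0.06],[0,0,0.02,0,0,0,0.06],[0,0,0.02,0,0,0,0.06],[0,0,0,0,0,0,0.06],[0,0,0,0,0,0,0.06]]'
python3 - <<'E'
from cell import env
from h import *
import cv2,json
c=env.get_calibration('wrist');i=env.read_camera('wrist');cv2.imwrite('pics/w1.png',i)
json.dump(dict(c,pose=np.array(c['pose']).tolist()),open('w1.json','w'))
print(env.get_obs()['tool_pos'],proj(c,[.4583,.022,.098]))
E
```

```text
time_s: 2.48
tool_pos: [0.4577, 0.02, 0.1903]
tool_rot: [180.0, 0.1, -12.9]
force: [0.8, 0.0, 0.9]
grip_width: 0.0606
grasp_force: 0.0
[0.45873946 0.0201346  0.19151469] (np.float64(270.35011349328147), np.float64(213.4549777906282))
```

View pics/w1.png

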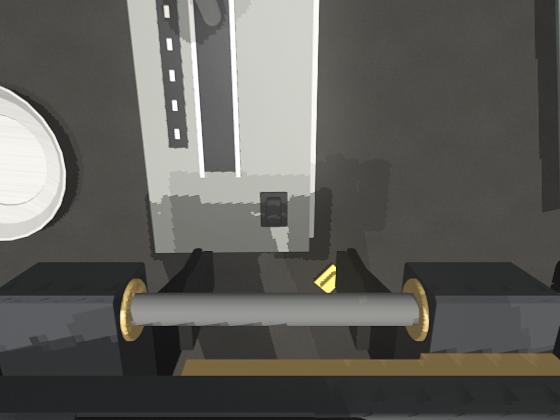

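```bash
python3 - <<'E'
from h import *
from cell import env
import json,cv2
c=json.load(open('w1.json'));S=env.get_calibration('scene');D=env.get_calibration('side')
print(onz(c,274,207,.098),onz(c,274,209,.09),tri([(c,274,207),(S,314.1,191.4),(D,225.6,220.7)]))
print([onz(c,u,v,.085) for u,v in((153,252),(312,250))])
i=cv2.imread('pics/w1.png')[180:240,245:305];cv2.imwrite('pics/w1c.png',cv2.resize(i,(600,600),interpolation=cv2.INTER_CUBIC))
E
```

```text
[0.46258825 0.01820012 0.098     ] [0.45881836 0.01908028 0.09      ] (array([0.45914041, 0.02051453, 0.09314503]), [0.002822742537299666, 0.003201734896164287, 0.000384176623276651])
[array([0.44401773, 0.12367113, 0.085     ]), array([ 0.41665654, -0.00288352,  0.085     ])]
```

View pics/w1c.png

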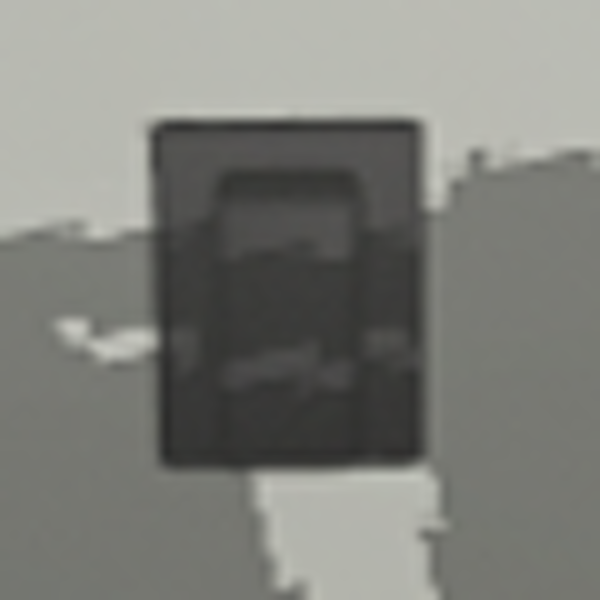

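```bash
python3 -m jog '[[0,0,0.03,0,0,0,0.06],[0,0,0.03,0,0,0,0.06],[0,0,0.02,0,0,0,0.06],[0,0,0.01,0,0,0,0.06],[0,0,0.006,0,0,0,0.06],[0,0,0,0,0,0,0.06],[0,0,0,0,0,0,0.06],[0,0,0,0,0,0,0.06]]' 10; python3 -m jog '[[0,0,0,0,0,0,0.06]]'
```

```text
time_s: 3.2
tool_pos: [0.4597, 0.0213, 0.0965]
tool_rot: [-180.0, -0.2, -12.8]
force: [-0.0, -0.1, 0.4]
grip_width: 0.0601
grasp_force: 0.0
time_s: 3.28
tool_pos: [0.4595, 0.0214, 0.0963]
tool_rot: [-180.0, -0.1, -12.8]
force: [0.0, -0.6, 0.8]
grip_width: 0.0598
grasp_force: 0.0
```

```bash
python3 -m jog '[[0,0,0.003,0,0,0,0.06],[0,0,0.0025,0,0,0,0.06],[0,0,0,0,0,0,0.06],[0,0,0,0,0,0,0.06]]'; python3 -m jog '[[0,0,0,0,0,0,0.03],[0,0,0,0,0,0,0.02],[0,0,0,0,0,0,0.008],[0,0,0,0,0,0,0.005],[0,0,0,0,0,0,0.005],[0,0,0,0,0,0,0.005],[0,0,0,0,0,0,0.005],[0,0,0,0,0,0,0.005]]' 10
```

```text
time_s: 3.62
tool_pos: [0.4582, 0.0215, 0.0892]
tool_rot: [180.0, 0.0, -12.8]
force: [-0.6, 0.5, -0.4]
grip_width: 0.0601
grasp_force: 0.0
time_s: 4.28
tool_pos: [0.4584, 0.0215, 0.0894]
tool_rot: [180.0, -0.0, -12.8]
force: [-0.2, -0.8, -0.0]
grip_width: 0.0146
grasp_force: 0.0
```

```bash
python3 -m jog '[[0,0,0,0,0,0,0.005],[0,0,0,0,0,0,0.005],[0,0,0,0,0,0,0.005]]' 10;  python3 -m jog '[[0,0,-0.003,0,0,0,0.005],[0,0,-0.006,0,0,0,0.005],[0,0,-0.006,0,0,0,0.005],[0,0,-0.02,0,0,0,0.005],[0,0,-0.02,0,0,0,0.005],[0,0,-0.02,0,0,0,0.005]]'
```

```text
time_s: 4.53
tool_pos: [0.4584, 0.0214, 0.0894]
tool_rot: [180.0, -0.0, -12.8]
force: [0.2, -0.5, -0.2]
grip_width: 0.0108
grasp_force: 10.0
time_s: 5.03
tool_pos: [0.4584, 0.0216, 0.1658]
tool_rot: [-180.0, -0.0, -12.8]
force: [-0.8, -1.0, 0.8]
grip_width: 0.0108
grasp_force: 10.0
```

```bash
python3 -m jog '[[0.005,-0.03,0,0,0,0,0.005],[0.005,-0.035,0,0,0,0,0.005],[0.005,-0.035,0,0,0,0,0.005],[0.005,-0.035,0,0,0,0,0.005],[0.005,-0.035,0,0,0,0,0.005],[0,-0.035,0,0,0,0,0.005],[0,-0.034,0.02,0,0,0,0.005],[0,-0.025,0.02,0,0,0,0.005],[0,0,0.02,0,0,0,0.005],[0,0,0,0,0,0,0.005],[0,0,0,0,0,0,0.005]]'
python3 - <<'E'
from cell import env
from h import *
import cv2,json
c=env.get_calibration('wrist');i=env.read_camera('wrist');cv2.imwrite('pics/w2.png',i)
print(env.get_obs()['tool_pos'],proj(c,[.541,.273,.025]))
E
```

```text
time_s: 5.95
tool_pos: [0.5407, 0.2726, 0.1039]
tool_rot: [179.9, 0.1, -12.8]
force: [1.1, 0.1, 0.4]
grip_width: 0.0108
grasp_force: 10.0
[0.54177569 0.27249418 0.10516465] (np.float64(272.37273351224565), np.float64(218.83527734871117))
```

View pics/w2.png

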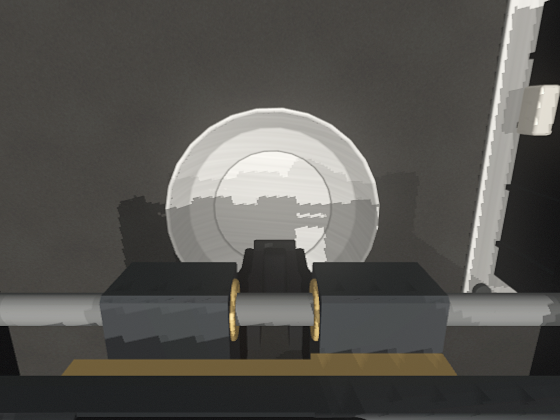

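```bash
python3 -m jog '[[0,0,0.03,0,0,0,0.005],[0,0,0.025,0,0,0,0.005],[0,0,0.015,0,0,0,0.005],[0,0,0.010,0,0,0,0.005],[0,0,0.004,0,0,0,0.005],[0,0,0,0,0,0,0.005],[0,0,0,0,0,0,0.005]]'; python3 -m jog '[[0,0,0,0,0,0,0.03],[0,0,0,0,0,0,0.03],[0,0,0,0,0,0,0.03],[0,0,0,0,0,0,0.03],[0,0,0,0,0,0,0.03],[0,0,-0.01,0,0,0,0.03],[0,0,-0.03,0,0,0,0.03],[0,0,-0.04,0,0,0,0.03],[0,0,-0.04,0,0,0,0.03]]'
```

```text
time_s: 6.58
tool_pos: [0.5421, 0.2737, 0.0217]
tool_rot: [-179.9, -0.1, -12.8]
force: [0.3, -0.9, 0.2]
grip_width: 0.0105
grasp_force: 10.0
time_s: 7.33
tool_pos: [0.5403, 0.2732, 0.1416]
tool_rot: [179.9, 0.1, -12.8]
force: [1.0, 0.4, 0.7]
grip_width: 0.0294
grasp_force: 0.0
```

```bash
python3 -m jog '[[0,0,-0.04,0,0,-0.1117,0.06],[0,0,-0.04,0,0,-0.1117,0.06],[-0.01,0.025,-0.035,0,0,0,0.06],[-0.01,0.035,-0.035,0,0,0,0.06],[-0.01,0.038,-0.03,0,0,0,0.06],[-0.01,0.04,0,0,0,0,0.06],[-0.01,0.04,0,0,0,0,0.06],[-0.01,0.04,0,0,0,0,0.06],[-0.01,0.04,0,0,0,0,0.06],[0,0.04,0,0,0,0,0.06],[0,0.04,0,0,0,0,0.06],[0,0.04,0,0,0,0,0.06]]'
python3 -m jog '[[-0.005,0.04,0,0,0,0,0.06],[-0.01,0.04,0,0,0,0,0.06],[-0.01,0.04,0,0,0,0,0.06],[-0.015,0.038,0,0,0,0,0.06],[-0.01,0.03,0,0,0,0,0.06],[0,0,0,0,0,0,0.06],[0,0,0,0,0,0,0.06],[0,0,0,0,0,0,0.06]]'
python3 - <<'E'
from cell import env
from h import *
import cv2,json
c=env.get_calibration('wrist');i=env.read_camera('wrist');cv2.imwrite('pics/w3.png',i)
json.dump(dict(c,pose=np.array(c['pose']).tolist()),open('w3.json','w'))
print(env.get_obs()['tool_pos'],proj(c,[.421,-.293,.2]),proj(c,[.421,-.293,.115]))
E
```

```text
time_s: 8.33
tool_pos: [0.4746, -0.0926, 0.3089]
tool_rot: [179.9, -0.1, 0.0]
force: [0.5, 0.2, -0.3]
grip_width: 0.06
grasp_force: 0.0
time_s: 9.0
tool_pos: [0.4257, -0.278, 0.3081]
tool_rot: [-180.0, -0.0, 0.1]
force: [0.0, -0.2, 0.4]
grip_width: 0.0602
grasp_force: 0.0
[ 0.42608048 -0.27738694  0.30817178] (np.float64(292.36264871635177), np.float64(213.76412570922048)) (np.float64(288.42760026047205), np.float64(189.91792435911586))
```

View pics/w3.png

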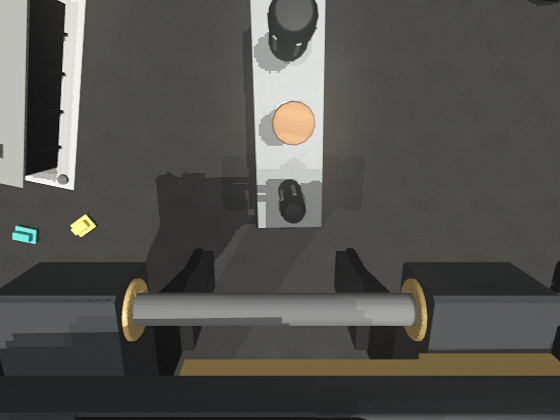

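```bash
python3 -m jog '[[-0.0035,0.0155,0,0,0,0,0.06],[0,0,0.03,0,0,0,0.06],[0,0,0.035,0,0,0,0.06],[0,0,0.035,0,0,0,0.06],[0,0,0.03,0,0,0,0.06],[0,0,0.02,0,0,0,0.06],[0,0,0.01,0,0,0,0.06],[0,0,0,0,0,0,0.06],[0,0,0,0,0,0,0.06]]'
python3 -m jog '[[0,0,0,0,0,0,0.04],[0,0,0,0,0,0,0.03],[0,0,0,0,0,0,0.02],[0,0,0,0,0,0,0.01],[0,0,0,0,0,0,0.01],[0,0,0,0,0,0,0.01],[0,0,0,0,0,0,0.01],[0,0,0,0,0,0,0.01],[0,0,0,0,0,0,0.01],[0,0,0,0,0,0,0.01]]' 40
```

```text
time_s: 9.8
tool_pos: [0.4227, -0.2939, 0.1485]
tool_rot: [180.0, -0.0, 0.1]
force: [-0.3, 0.1, 0.3]
grip_width: 0.0598
grasp_force: 0.0
time_s: 10.63
tool_pos: [0.4217, -0.2947, 0.1477]
tool_rot: [180.0, -0.0, 0.0]
force: [0.0, -0.1, 0.9]
grip_width: 0.0212
grasp_force: 40.0
```

```bash
python3 -m jog '[[0,0,-0.01,0,0,0,0.01],[0,0,-0.03,0,0,0,0.01],[0,0,-0.03,0,0,0,0.01],[0,0,-0.03,0,0,0,0.01],[0,0,-0.03,0,0,0,0.01],[0,0,-0.03,0,0,0,0.01],[0,0,-0.01,0,0,0,0.01],[0.007,-0.03,0,0,0,0,0.01],[0.01,-0.035,0,0,0,0,0.01],[0.01,-0.035,0,0,0,0,0.01],[0.01,-0.035,0,0,0,0,0.01]]'
python3 -m jog '[[0,-0.035,0,0,0,0,0.01],[0,-0.035,0,0,0,0,0.01],[0,-0.035,0,0,0,0,0.01],[0,-0.035,0,0,0,0,0.01],[0,-0.03,0.02,0,0,0,0.01],[0,-0.01,0.025,0,0,0,0.01],[0,0,0.025,0,0,0,0.01],[0,0,0.01,0,0,0,0.01],[0,0,0,0,0,0,0.01],[0,0,0,0,0,0,0.01],[0,0,0,0,0,0,0.01]]'
python3 - <<'E'
from cell import env
from h import *
import cv2
print(env.get_obs()['tool_pos'])
I=[];B=[(.460,.02,.1),]*3
for n in('scene','side','wrist'):
    c=env.get_calibration(n);i=env.read_camera(n);cv2.imwrite(f'pics/{n}4.png',i)
    u,v=proj(c,[.459,.0205,.1]);w=40 if n!='wrist' else 60
    x,y=int(u)-w,int(v)-w;print(n,x,y,w,u,v,proj(c,[.4585,.020,.085]))
    I.append(cv2.resize(i[max(y,0):y+2*w,x:x+2*w],(266,266) if n=='wrist' else (266,266),interpolation=cv2.INTER_CUBIC))
cv2.imwrite('pics/m4.png',np.hstack(I))
E
```

```text
time_s: 11.55
tool_pos: [0.4586, -0.1581, 0.3174]
tool_rot: [-180.0, 0.0, -0.0]
force: [0.5, 0.0, 0.2]
grip_width: 0.0214
grasp_force: 40.0
time_s: 12.47
tool_pos: [0.4595, 0.0198, 0.2389]
tool_rot: [-180.0, -0.1, -0.1]
force: [-0.0, 0.2, -1.0]
grip_width: 0.0217
grasp_force: 40.0
[0.45954037 0.01975574 0.23894051]
scene 273 149 40 313.03333239575625 189.6785280991384 (np.float64(312.8575808645794), np.float64(193.91962141924947))
side 185 178 40 225.16346006262745 218.14083751714475 (np.float64(225.44833610458153), np.float64(223.87287162515543))
wrist 212 139 60 272.80663092645875 199.33906251279993 (np.float64(273.4274535616744), np.float64(195.82204601684472))
```

View pics/m4.png

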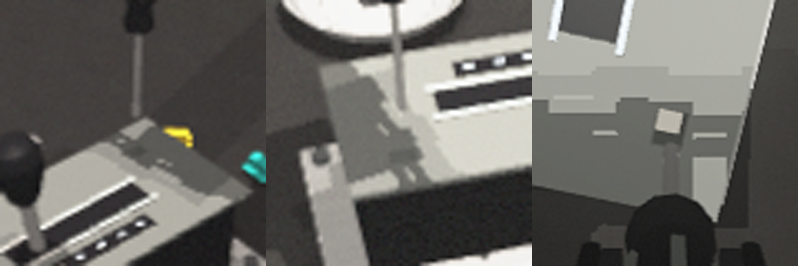

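```bash
python3 - <<'E'
from cell import env
from h import *
import cv2
np.set_printoptions(precision=4,suppress=True)
S,D,W=[env.get_calibration(n) for n in('scene','side','wrist')]
o=[(S,314.2,184.2),(D,226.2,210.2),(W,274.7,204.4)]
print(tri(o),tri(o[:2]),tri(o[::2]),tri(o[1:]))
print(onz(W,274.7,195.4,.085))
i=cv2.imread('pics/wrist4.png')[170:230,245:305];cv2.imwrite('pics/w4c.png',cv2.resize(i,(600,600),interpolation=cv2.INTER_CUBIC))
E
```

```text
(array([0.4602, 0.0209, 0.1198]), [0.003044128723115503, 0.002179640456775346, 0.0020141122596847444]) (array([0.4611, 0.0227, 0.1196]), [0.0022218738027554533, 0.002221873802755575]) (array([0.4575, 0.0203, 0.1169]), [0.001945663749784657, 0.0019456637497846719]) (array([0.4609, 0.0185, 0.122 ]), [0.0007337119868655976, 0.000733711986865702])
[0.4588 0.0189 0.085 ]
```

View pics/w4c.png

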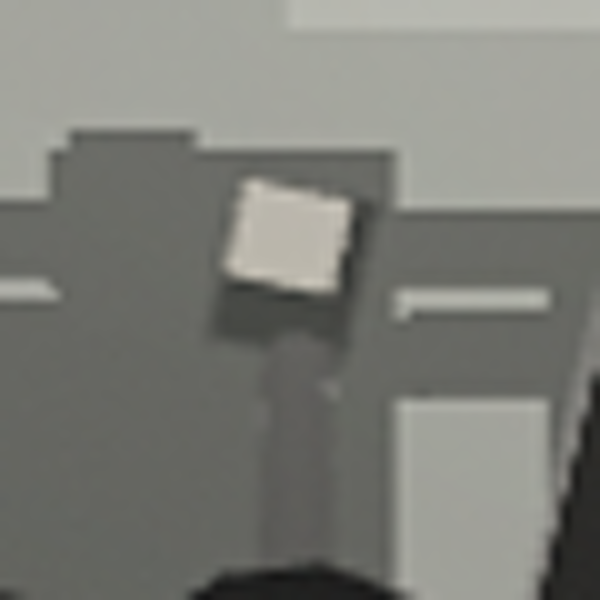

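```bash
python3 - <<'E'
from cell import env
from h import *
W=env.get_calibration('wrist')
for z in(.119,.121):print(z,onz(W,274.8,203.7,z))
print(onz(W,274.4,196.7,.085),env.get_obs()['tool_pos'])
E
```

```text
0.119 [0.46002752 0.01884687 0.119     ]
0.121 [0.46056461 0.01884794 0.121     ]
[0.45754858 0.01918765 0.085     ] [0.45950796 0.01999296 0.23885805]
```

```bash
python3 -m jog '[[-0.0025,0,0,0,0,0,0.01],[0,0,0.01,0,0,0,0.01],[0,0,0.012,0,0,0,0.01],[0,0,0.008,0,0,0,0.01],[0,0,0.006,0,0,0,0.01],[0,0,0.006,0,0,0,0.01],[0,0,0.005,0,0,0,0.01],[0,0,0.003,0,0,0,0.01],[0,0,0,0,0,0,0.01],[0,0,0,0,0,0,0.01]]'; python3 -m jog '[[0,0,0.002,0,0,0,0.01],[0,0,0.002,0,0,0,0.01],[0,0,0.001,0,0,0,0.01],[0,0,0.001,0,0,0,0.01],[0,0,0,0,0,0,0.01]]'
```

```text
time_s: 13.45
tool_pos: [0.4562, 0.0204, 0.1876]
tool_rot: [-180.0, -0.0, 0.0]
force: [0.4, 0.7, -0.5]
grip_width: 0.0215
grasp_force: 40.0
time_s: 13.87
tool_pos: [0.456, 0.0204, 0.1814]
tool_rot: [180.0, 0.0, 0.0]
force: [0.0, 1.2, -1.0]
grip_width: 0.0212
grasp_force: 40.0
```

```bash
for k in 1 2; do python3 -m jog '[[0,0,0.001,0,0,0,0.01],[0,0,0.001,0,0,0,0.01],[0,0,0,0,0,0,0.01]]'; done;  python3 -m jog '[[0,0,0.001,0,0,0,0.01],[0,0,0.001,0,0,0,0.01],[0,0,0,0,0,0,0.01],[0,0,0,0,0,0,0.01]]'
```

```text
time_s: 14.12
tool_pos: [0.4564, 0.0204, 0.1799]
tool_rot: [180.0, -0.0, 0.0]
force: [-0.4, 0.7, 2.5]
grip_width: 0.0211
grasp_force: 40.0
time_s: 14.37
tool_pos: [0.4564, 0.0204, 0.1777]
tool_rot: [180.0, -0.0, 0.0]
force: [0.5, 0.6, 2.8]
grip_width: 0.0214
grasp_force: 40.0
time_s: 14.7
tool_pos: [0.4564, 0.0204, 0.1758]
tool_rot: [180.0, -0.0, 0.0]
force: [-0.4, -0.2, 4.1]
grip_width: 0.0214
grasp_force: 40.0
```

```bash
python3 -m jog '[[0,0,0.001,0,0,0,0.01],[0,0,0.001,0,0,0,0.01],[0,0,0,0,0,0,0.01]]'; for k in 1 2; do python3 -m jog '[[0,0,0.001,0,0,0,0.01],[0,0,0,0,0,0,0.01],[0,0,0,0,0,0,0.01]]'; done
```

```text
time_s: 14.95
tool_pos: [0.4563, 0.0204, 0.1736]
tool_rot: [180.0, -0.0, 0.0]
force: [-0.0, -0.4, 4.0]
grip_width: 0.0212
grasp_force: 40.0
time_s: 15.2
tool_pos: [0.4564, 0.0204, 0.1728]
tool_rot: [180.0, -0.0, 0.0]
force: [-0.5, -0.5, 5.2]
grip_width: 0.0214
grasp_force: 40.0
time_s: 15.45
tool_pos: [0.4566, 0.0204, 0.1724]
tool_rot: [180.0, -0.0, 0.0]
force: [-1.1, 0.5, 9.1]
grip_width: 0.0212
grasp_force: 40.0
```

```bash
python3 -m jog '[[0,0,0.0005,0,0,0,0.01],[0,0,0,0,0,0,0.01],[0,0,0,0,0,0,0.01],[0,0,0,0,0,0,0.01]]'; python3 -m jog '[[0,0,0,0,0,0,0.01],[0,0,0,0,0,0,0.01],[0,0,0,0,0,0,0.01],[0,0,0,0,0,0,0.01],[0,0,0,0,0,0,0.01],[0,0,0,0,0,0,0.01]]'
python3 - <<'E'
from cell import env
from h import *
import cv2
I=[]
for n,p,w in(('scene',[.46,.02,.1],40),('scene',[.541,.273,.01],40),('side',[.46,.02,.1],40)):
    c=env.get_calibration(n);i=env.read_camera(n);u,v=map(int,proj(c,p));I.append(cv2.resize(i[v-w:v+w,u-w:u+w],(266,266),interpolation=cv2.INTER_CUBIC))
cv2.imwrite('pics/m5.png',np.hstack(I))
E
```

```text
time_s: 15.78
tool_pos: [0.4567, 0.0204, 0.1723]
tool_rot: [180.0, -0.1, 0.0]
force: [-2.4, 0.0, 10.7]
grip_width: 0.021
grasp_force: 40.0
time_s: 16.28
tool_pos: [0.4567, 0.0204, 0.1723]
tool_rot: [180.0, -0.1, 0.0]
force: [-1.7, 0.5, 10.4]
grip_width: 0.0213
grasp_force: 40.0
```

View pics/m5.png

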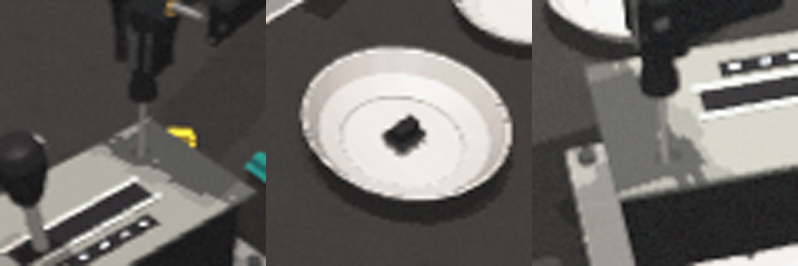

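The cap lies in the middle of the tray. The blade is down inside the hole, and the force holds steady at about 10 N against the stop, so I'm handing it in.

```bash
python3 -c "
from cell import env
print(env.sign_off())"
```

```text
the job is handed in; nothing more can be done
None
```

I handed the job in at about 16 s of the 64 s allowed; sign-off returned no verdict. The cap is in the round parts tray, and the gripped slim screwdriver holds the release against its stop at about 10 N; the other tools were not touched.

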